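# Hold the display probe on the monitor's measuring mark

### The job

Take the display-measuring probe (the tall one with the square handle) out of the accessory crate and hold it flat and square against the screen of the small tilted monitor, its nose centred on the round mark, pressing gently so that the sprung nose is about half way in. Finish while still holding it there, steady and in your grip; do not shift the monitor's tilt or disturb the crate's other contents, the mouse or the tape.

Things in the scene. Friction and masses are not known exactly. Their poses are not given: they have to be found in the camera images.
- probe: display probe, 116 mm tall, about 0.16 kg, standing on its nose in the crate: the tallest there, the only one with a square handle. Origin: centre of its underside (nose fully out); z up its axis. From the bottom: round rubber nose 40 mm across; collar 50 mm across, z 16 to 50 mm; square handle 32 x 32 mm, z 50 to 112 mm, flats facing its own x and y: grip at z about 94 mm; cap on top
- nose_face (a point): centre of the flat face (40 mm across) of the probe's sprung nose, which lies against the screen when measuring; z is the probe's axis, pointing from the nose to the handle
- nose (a joint): how far the sprung nose is pushed into the probe: 0 = fully out, 0.012 m = fully in. It begins to give at about 2.5 N and then yields 1 mm per 0.4 N (half way in at about 5 N, fully in at about 7.3 N)
- spot (a point): centre of the light grey round mark (48 mm across) in the middle of the monitor's dark flat screen, on its surface, about 115 mm above the desk; z points out of the screen, square to it: up and leaning back roughly towards the robot, 0.2 to 0.5 rad from vertical
- panel: the monitor's screen panel, 168 mm (its x) by 262 mm (its y) by 22 mm thick, in a fixed yoke whose two uprights beside the short sides rise 120 mm above the desk. Origin on the stiff tilt hinge (along its y), 12 mm behind the mark; z points out of the screen
- far_edge (a point): middle of the panel's far, upper long edge, 84 mm from the mark; shows whether the tilt has been shifted
- crate: open grey accessory crate fixed on the desk, 270 mm along its x, 220 mm along its y, 50 mm tall, walls and floor 5 mm thick; origin at the centre of its underside. Four things stand in it, one in each quarter, about 100 mm apart or more
- lens: lens, a dark round barrel with a wider rim, 52 mm across, 54 mm tall, standing in the crate; origin at the centre of its underside; leave it alone
- battery: camera battery block, 40 x 56 x 58 mm tall, standing in the crate; origin at the centre of its underside; leave it alone
- ballhead: small ball head with a flat plate on top, 44 mm across, 60 mm tall, standing in the crate; origin at the centre of its underside; leave it alone
- tape: roll of tape lying flat on the desk, 92 mm across, 48 mm tall; origin at the centre of its underside; leave it alone
- mouse: computer mouse, 100 x 58 x 33 mm, on the desk; origin at the centre of its underside; leave it alone

How it is judged:
By the outcome, as a careful person would: the job done as asked, in the order asked, and still so for the second after the job is handed in, while the arm keeps its last pose, push and grip.
It also fails if it takes over 40 s, if anything falls off the work surface, if the arm or the gripper's body presses on something with over 40 N, if the wrist force passes 120 N, or if a joint passes its speed limit or range.

### The arm

A 7-joint arm with a two-finger parallel gripper is mounted at the origin on the work surface. World frame = base frame: x ahead of the robot, y to its left, z up, the work surface at z = 0. Lengths are in m, angles in rad, forces in N, time in s.
With the tool pointing down it reaches from about 0.425 to 1.025 m from the base axis. Payload 9.4 kg.
Tool frame: the origin (TCP) lies at the very end of the fingers, on their centre line; the grasp point (between the pads) lies grip_depth behind it (grip_depth is the distance from the TCP to the grasp point, in m); z points along the fingers, y is the direction in which the jaws open and shut (so a half turn about z gives the same grasp; the last joint's range is limited). The gripper opens to 85 mm and grips with 20 to 120 N. Pads are 22 mm wide; open, the fingers measure 114 mm over their backs; the gripper's body (76 mm by 85 mm) begins 54 mm behind the grasp point. The pads swing forward as they close: fully open they stand 13 mm farther back than shut.
Start: joints at [1.208, 0.599, -0.003, 1.599, 0.002, 0.943, -0.08], TCP at [0.204, -0.696, 0.231] pointing down, gripper open.
Joint ranges: [-2.57, 2.57], [-0.35, 1.97], [-1.29, 1.29], [0.11, 2.56], [-1.05, 4.19], [0.11, 1.86], [-2.63, 2.63]. Speed limits (rad/s): [2.22, 2.22, 3.01, 3.01, 3.14, 3.14, 3.14].

### API

Orientations are given as a unit quaternion [x, y, z, w].
In Python, from workcell import get_obs, capture, sign_off, spot_in, cut_out, place_of, grip_depth gives the robot as it stands. The module is installed in compiled form; this text tells all that it offers.
- The arm moves only by the shell command python3 -m handwheel 'ROWS' [FORCE]. ROWS is JSON, a list of rows, each a list of 7 numbers: the shift along the tool's x, y, z in m, then the turn, a rotation vector about the tool's x, y, z in degrees, then the closure, from 0 (fully open) to 1 (shut). A call has 1 to 12 rows; each row shifts and turns the commanded pose from where the row before left it, along the tool's axes as they then stand; what a row does not reach is not made up. A row lasts 1/8 s, in which the tool goes at most 62.5 mm and 10.7 degrees, less where a joint would pass 70% of its speed; a pose out of reach is approached as far as the arm can. A call is refused whole if a number of a shift passes 0.0625 or a number of a turn 10.7, either way. A call with a gripper value outside its range is refused whole. The fingers move at their own pace and stop on an object; FORCE is the grip in N (left out, the last holds). Time passes only in rows, so rows that do not move let the fingers close. It gives the time, the measured TCP pose, the force and the opening at its end, in the units of the state.
- get_obs(): the state, without advancing time (a new reading comes with each control period).
- capture(name): name is "scene" or "top" or "wrist"; returns a dict with "pixels" (384x512x3 uint8, red, green, blue), "K" (3x3 intrinsics, pixels), "R" (3x3) and "t" (3): a world point X has camera coordinates R X + t. Camera axes: x right, y down, z forward; pixel columns grow to the right and rows downward; lengths in m; the calibration is good to about 2 mm. A picture is of the moment at which its call begins. There is no depth.
- sign_off(): hands the job in, once; it reports no verdict.
Trained networks look in the newest picture that a camera, given by its name, has taken for a name from the list of things; names that differ only in an ending like _2 or _b are one class to them, and where a whole thing is asked for, a point or a joint stands for the part that bears it (a point fixed in the world has none). Each returns a list of dicts, best first, with "conf" (0 to 1); they miss things now and then, are a little off and sometimes report something else, mostly with a low value. They report only what shows in the picture. A call takes as long as a camera call.
- spot_in(camera, target): "point" ([x, y, z] in m, in world coordinates, good to about 4 mm: the middle of the surface that is visible of it).
- cut_out(camera, target): "pixels" (384x512 bool, what is visible of it).
- place_of(camera, target): "point" ([x, y, z] in m, in world coordinates, good to about 4 mm: a listed point, or the origin of a listed thing).
The state is a dict: "time_s": time; "qpos": joint angles; "qvel": joint speeds; "joint_torque": joint torques, N m; "tool_pos": TCP position; "ee_rot": TCP orientation; "contact_force": force on the tool from outside, world axes, zero at the start; "ft_torque": the same for the moment, N m; "grip_width": finger opening in m.
Only numpy, scipy, OpenCV 4.12 (cv2) and the standard library are available. Lean on these libraries where they do the work, as an engineer would, in place of code of your own. Each camera call takes 0.05 s, during which the arm holds its last target. There are 200 camera calls.

## Working session

There is one attempt and no reset: what is moved stays moved. The work goes in short steps, Python scripts to look and compute and a shell command to move; the robot and the scene stay as the last step left them, time stands still between calls to the robot, and variables do not carry over. Pictures are saved under pics/ and viewed, about 8 in all and at most 12, crops included, and the job is handed in when it is done.

```bash
mkdir -p pics; cat > h.py <<'E'
import numpy as np,cv2
from workcell import *
from scipy.spatial.transform import Rotation as Ro
def snap(c,n=None):
    d=capture(c)
    if n: cv2.imwrite('pics/'+n+'.png',d['pixels'][:,:,::-1])
    return d
def proj(d,X):
    p=d['K']@(d['R']@np.array(X,float)+d['t']); return p[:2]/p[2]
E
python3 - <<'E'
from h import *
np.set_printoptions(precision=4,suppress=True)
o=get_obs();print(o['tool_pos'],o['ee_rot'],o['grip_width'],o['time_s'],grip_depth)
P=[]
for c in('scene','top'):
    d=snap(c,c+'1');P.append(cv2.imread('pics/'+c+'1.png'))
    print(c,-d['R'].T@d['t'])
    for t in('probe','nose_face','spot','panel','far_edge','crate','lens','battery','ballhead','tape','mouse'):
        print(t,[(np.array(r['point']).round(3).tolist(),round(r['conf'],2)) for r in place_of(c,t)[:2]])
E
```

```text
[ 0.2042 -0.6952  0.2304] [ 0.9898  0.1425 -0.0002 -0.0008] 0.08567194434683266 0.0 0.0187
scene [ 1.0659 -0.3075  0.9519]
probe [([0.446, -0.295, 0.004], 0.57)]
nose_face [([0.447, -0.297, 0.003], 0.58)]
spot [([0.504, 0.237, 0.117], 0.82)]
panel [([0.508, 0.237, 0.099], 0.94)]
far_edge [([0.577, 0.246, 0.143], 0.87)]
crate [([0.507, -0.245, -0.0], 0.96)]
lens [([0.442, -0.202, 0.006], 0.56), ([0.577, 0.25, 0.144], 0.23)]
battery [([0.567, -0.296, 0.004], 0.77)]
ballhead [([0.554, -0.186, 0.005], 0.86)]
tape [([0.751, -0.01, 0.002], 0.61)]
mouse [([0.389, 0.003, -0.001], 0.89)]
top [ 0.4455 -0.006   1.2178]
probe [([0.442, -0.299, 0.003], 0.85)]
nose_face []
spot [([0.507, 0.237, 0.118], 0.67), ([0.449, -0.203, 0.004], 0.3)]
panel [([0.501, 0.242, 0.11], 0.86)]
far_edge [([0.58, 0.251, 0.145], 0.9), ([0.75, -0.01, 0.002], 0.66)]
crate [([0.508, -0.246, -0.001], 0.95)]
lens [([0.448, -0.205, 0.003], 0.66)]
battery [([0.573, -0.295, 0.008], 0.89)]
ballhead [([0.553, -0.187, 0.001], 0.8)]
tape [([0.749, -0.007, 0.0], 0.86)]
mouse [([0.393, 0.002, -0.0], 0.82)]
```

View pics/scene1.png

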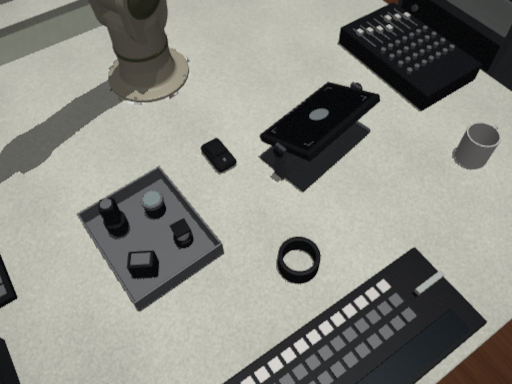

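View pics/top1.png

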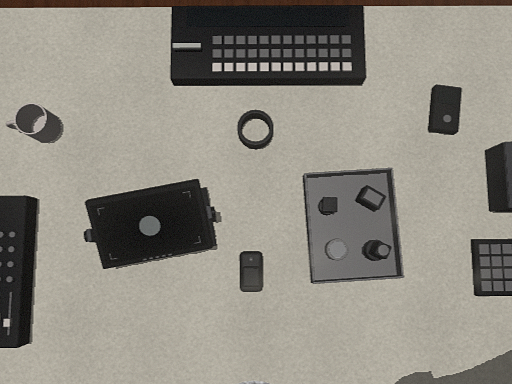

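The scene picture shows the probe at (110,212) and the tilted monitor at (319,115). In the top picture they are at (377,250) and (150,225). Both agree with the networks, so I'll move above the probe.

```bash
python3 -m handwheel '[[0.036,-0.033,-0.004,0,0,0,0],[0.036,-0.033,-0.004,0,0,0,0],[0.036,-0.033,-0.004,0,0,0,0],[0.036,-0.033,-0.004,0,0,0,0],[0.036,-0.033,-0.004,0,0,0,0],[0.036,-0.033,0,0,0,0,0],[0.036,-0.033,0,0,0,0,0],[0.036,-0.033,0,0,0,0,0],[0.036,-0.033,0,0,0,0,0],[0,0,0,0,0,0,0]]' 40
python3 - <<'E'
from h import *
d=snap('wrist','w1');print((-d['R'].T@d['t']).round(3),d['R'].round(2).tolist())
for t in('probe','lens','battery'):
    print(t,[(np.array(r['point']).round(4).tolist(),round(r['conf'],2)) for r in place_of('wrist',t)[:2]])
for z in(.005,.055,.117,.121): print(proj(d,[.444,-.297,z]).round(0))
E
```

```text
time_s: 2.45
tool_pos: [0.4339, -0.3157, 0.2515]
ee_rot: [0.989, 0.146, 0.001, -0.0]
contact_force: [-0.2, -1.3, 0.4]
grip_width: 0.0855
[ 0.504 -0.295  0.394] [[0.29, -0.96, 0.0], [-0.92, -0.28, 0.29], [-0.27, -0.08, -0.96]]
probe [([0.444, -0.2964, 0.0035], 0.57)]
lens [([0.445, -0.2033, 0.0074], 0.67)]
battery [([0.5701, -0.2916, 0.0062], 0.88)]
[242. 156.]
[241. 162.]
[238. 173.]
[238. 174.]
```

View pics/w1.png

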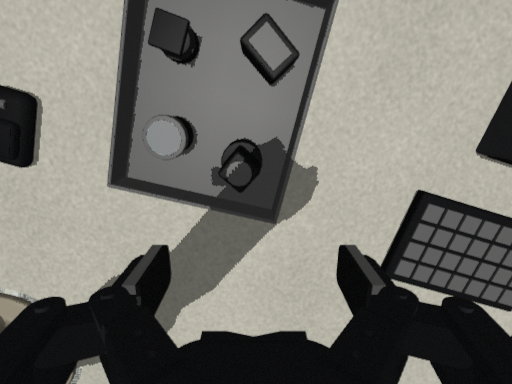

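The probe is at (240,167), with its square handle turned relative to the jaws. I'll enlarge it to read the yaw.

```bash
python3 - <<'E'
from h import *
im=cv2.imread('pics/w1.png')[125:210,190:290]
im=cv2.resize(im,None,fx=7,fy=7,interpolation=cv2.INTER_CUBIC)
im=(255*(im/255.)**.45).astype('uint8')
cv2.imwrite('pics/w1c.png',im)
E
```

```text
(no output)
```

View pics/w1c.png

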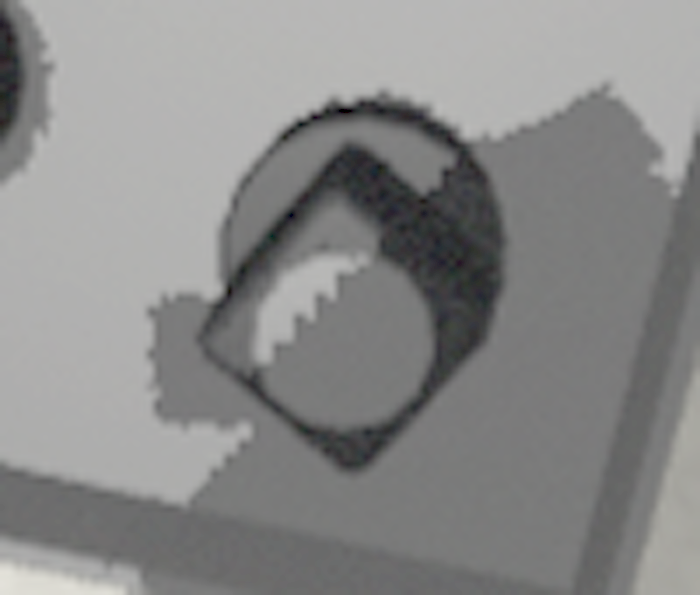

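```bash
python3 - <<'E'
from h import *
d=snap('wrist')
C=-d['R'].T@d['t']
def bp(u,v,z):
    r=d['R'].T@np.linalg.inv(d['K'])@[u,v,1]; return C+r*(z-C[2])/r[2]
q=[bp(190+a/7,125+b/7,.117) for a,b in((205,335),(352,470),(488,345))]
for a,b in((0,1),(1,2),(0,2)):
    e=q[b]-q[a];print(np.linalg.norm(e),np.degrees(np.arctan2(e[1],e[0])))
print((q[0]+q[2])/2,q[1], bp(190+345/7,125+340/7,.121))
R=Ro.from_quat(get_obs()['ee_rot']).as_matrix();print(R.round(3))
# monitor normal: look at spot
for t in('top','scene'):
    snap(t)
    for n in('panel','spot','far_edge'): print(t,n,[np.array(r['point']).round(4) for r in place_of(t,n)[:1]])
E
```

```text
0.028630039740829012 -117.77816636939066
0.02688257852140764 -30.403358322969478
0.04016037208581209 -75.81303560929364
[ 0.4407379  -0.30349264  0.117     ] [ 0.42247349 -0.30935555  0.117     ] [ 0.44155483 -0.30321888  0.121     ]
[[ 0.96  0.28 -0.  ]
 [ 0.28 -0.96 -0.  ]
 [-0.    0.   -1.  ]]
top panel [array([0.5016, 0.2381, 0.1066])]
top spot [array([0.5024, 0.2332, 0.1213])]
top far_edge [array([0.5816, 0.2499, 0.1488])]
scene panel [array([0.5106, 0.2363, 0.1013])]
scene spot [array([0.4989, 0.2346, 0.1152])]
scene far_edge [array([0.5794, 0.245 , 0.1474])]
```

```bash
python3 -m handwheel '[[0.013,-0.0126,0,0,0,0,0],[0,0,0.018,0,0,-9,0],[0,0,0.018,0,0,-9,0],[0,0,0.018,0,0,-9,0],[0,0,0.018,0,0,-9,0],[0,0,0.018,0,0,-9,0],[0,0,0,0,0,0,0]]'
python3 - <<'E'
from h import *
d=snap('wrist','w2')
print('p',[(np.array(r['point']).round(4).tolist(),round(r['conf'],2)) for r in place_of('wrist','probe')[:2]])
o=get_obs();R=Ro.from_quat(o['ee_rot']).as_matrix();print(o['tool_pos'],R.round(3),o['qpos'].round(2) if hasattr(o['qpos'],'round') else o['qpos'])
C=-d['R'].T@d['t'];print(C)
for z in(.117,.121,.055): print(proj(d,[.443,-.3,z]))
E
```

```text
time_s: 3.98
tool_pos: [0.4404, -0.3022, 0.1603]
ee_rot: [0.86, 0.51, -0.0, -0.001]
contact_force: [-0.6, -0.0, 0.5]
grip_width: 0.0858
p [([0.4431, -0.3002, 0.0029], 0.56)]
[ 0.44096877 -0.30295778  0.16161883] [[ 0.482  0.876  0.   ]
 [ 0.876 -0.482  0.   ]
 [ 0.     0.    -1.   ]] [ 0.67  0.48 -0.25  2.09  0.2   0.59 -0.22]
[ 0.47624507 -0.23807685  0.30289787]
[254.37804581 216.28558902]
[254.39157898 218.35844854]
[254.21976422 192.04179498]
```

View pics/w2.png

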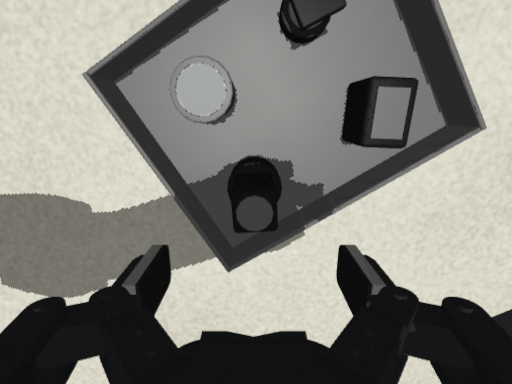

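The handle is now square to the jaws, with the cap at (255,214) and handle edges at columns 232–277. I'll descend and grip.

```bash
python3 -m handwheel '[[0.004,0,0.02,0,0,0,0],[0,0,0.025,0,0,0,0],[0,0,0.025,0,0,0,0],[0,0,0.011,0,0,0,0],[0,0,0,0,0,0,0],[0,0,0,0,0,0,1],[0,0,0,0,0,0,1],[0,0,0,0,0,0,1],[0,0,0,0,0,0,1],[0,0,0,0,0,0,1],[0,0,0,0,0,0,1]]' 70
```

```text
time_s: 5.45
tool_pos: [0.4425, -0.3002, 0.0804]
ee_rot: [0.86, 0.51, 0.0, 0.0]
contact_force: [1.4, -1.9, 1.4]
grip_width: 0.0314
```

Gripped, at 31.4 mm opening. Now I'll lift, and measure the monitor while nothing hides it.

```bash
python3 -m handwheel '[[0,0,-0.015,0,0,0,1],[0,0,-0.03,0,0,0,1],[0,0,-0.035,0,0,0,1],[0,0,-0.035,0,0,0,1],[0,0,-0.035,0,0,0,1],[0,0,-0.03,0,0,0,1],[0,0,0,0,0,0,1]]'
cat > fit.py <<'E'
from h import *
from scipy.optimize import minimize,least_squares
np.set_printoptions(precision=4,suppress=True)
if __name__=='__main__':
    D={};M={};S={};net={'spot':[],'far_edge':[]}
    for c in('top','scene'):
        D[c]=snap(c,c+'2');M[c]=cut_out(c,'panel')[0]['pixels'];S[c]=cut_out(c,'spot')[0]['pixels']
        print(c,M[c].sum(),S[c].sum())
        for i in range(3):
            if i: snap(c)
            for n in net: 
                r=place_of(c,n)
                if r: net[n].append(r[0]['point'])
    for n in net: print(n,np.mean(net[n],0),np.std(net[n],0))
    ov=[]
    for c in D:
        im=cv2.imread(f'pics/{c}2.png');cs,_=cv2.findContours(M[c].astype('uint8'),cv2.RETR_EXTERNAL,cv2.CHAIN_APPROX_NONE)
        cv2.drawContours(im,cs,-1,(0,255,0),1)
        cs,_=cv2.findContours(S[c].astype('uint8'),cv2.RETR_EXTERNAL,cv2.CHAIN_APPROX_NONE);cv2.drawContours(im,cs,-1,(0,0,255),1)
        x,y=(80,170) if c=='top' else (255,75)
        ov.append(cv2.resize(im[y:y+110,x:x+140],None,fx=5,fy=5,interpolation=cv2.INTER_CUBIC)[:,:700])
        cv2.imwrite('pics/ov_%s.png'%c,ov[-1])
        yy,xx=np.nonzero(S[c]);D[c]['sc']=np.array([xx.mean(),yy.mean()]);print('spot px',D[c]['sc'])
    import pickle;pickle.dump((D,M,S),open('m.pkl','wb'))
    f=lambda X:np.concatenate([proj(D[c],X)-D[c]['sc'] for c in D])
    r=least_squares(f,[.5,.235,.117]);print('tri spot',r.x,r.fun)
    cv2.imwrite('pics/ov.png',np.vstack([cv2.resize(o,(382,300)) for o in ov]))
E
python3 fit.py
```

```text
time_s: 6.32
tool_pos: [0.4429, -0.3003, 0.2629]
ee_rot: [0.86, 0.51, 0.001, 0.002]
contact_force: [-0.7, -0.3, -2.1]
grip_width: 0.0316
top 8208 8215
scene 4721 4777
spot [0.5039 0.2366 0.1171] [0.0027 0.0009 0.0011]
far_edge [0.5796 0.2485 0.1486] [0.0012 0.0015 0.0015]
spot px [149.6398 223.3332]
spot px [319.1853 119.9761]
tri spot [0.5073 0.2387 0.1012] [ 0.7153  0.4398  0.8709 -0.1622]
```

View pics/ov.png

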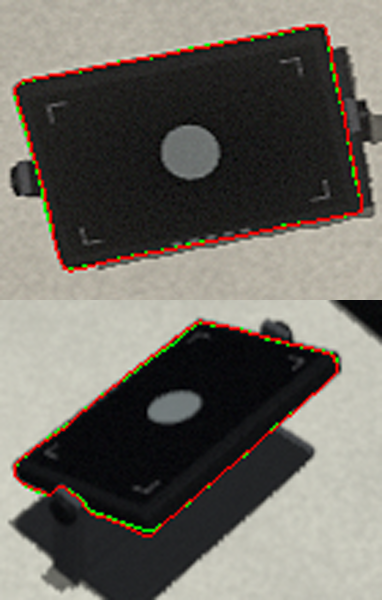

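The masks follow the whole panel; the mark is a clean light ellipse in both views. I'll fit panel pose to the silhouettes and the thresholded mark.

```bash
cat > fit2.py <<'E'
from fit import *
import pickle
D,M,S=pickle.load(open('m.pkl','rb'))
# mark centre, tick centroid
for c in D:
    g=D[c]['pixels'].mean(2);m=cv2.erode(M[c].astype('uint8'),np.ones((7,7)))>0
    b=((g>75)&m).astype('uint8');n,l,st,ce=cv2.connectedComponentsWithStats(b)
    k=1+np.argmax(st[1:,4]);w=np.where(cv2.dilate((l==k).astype('uint8'),np.ones((3,3)))>0,np.clip(g-45,0,None),0)
    yy,xx=np.mgrid[:384,:512];D[c]['sc']=np.array([(w*xx).sum(),(w*yy).sum()])/w.sum();print(c,st[k],D[c]['sc'])
    D[c]['cent']=cv2.moments(M[c].astype('uint8'),True)
def R_(yaw,t): return Ro.from_euler('ZY',[yaw,-t]).as_matrix()  # x far/up, z out of screen leaning back
B=np.array([[sx*.084,sy*.131,z] for sx in(-1,1) for sy in(-1,1) for z in(0,-.022)])
def sil(c,p):
    P=p[:3]+B@R_(p[3],p[4]).T
    q=np.array([proj(D[c],X) for X in P])
    h=cv2.convexHull((q*64).round().astype(np.int32))
    a=np.zeros((384*4,512*4),np.uint8)
    cv2.fillConvexPoly(a,((h/64+.5)*4*16).round().astype(np.int32),255,cv2.LINE_8,4)
    return cv2.resize(a,(512,384),interpolation=cv2.INTER_AREA)/255.
def cost(p,cs=('top','scene')):
    s=0
    for c in cs:
        s+=np.abs(sil(c,p)-M[c]).sum()/10+20*np.sum((proj(D[c],p[:3])-D[c]['sc'])**2)
    return s
if __name__=='__main__':
    p0=np.array([.504,.2365,.117,.155,.38])
    sim=np.vstack([p0]+[p0+np.eye(5)[i]*[.006,.006,.006,.06,.08][i] for i in range(5)])
    for cs in(('top','scene'),('top',),('scene',)):
        r=minimize(cost,p0,args=(cs,),method='Nelder-Mead',options=dict(initial_simplex=sim,maxiter=500,xatol=1e-4,fatol=.05))
        p=r.x;print(cs,p,r.fun,'n',R_(p[3],p[4])[:,2],'far',p[:3]+R_(p[3],p[4])[:,0]*.084)
        for c in D: print('  spot res',c,proj(D[c],p[:3])-D[c]['sc'],'area mism',np.abs(sil(c,p)-M[c]).sum())
E
python3 fit2.py
```

```text
top [139 216  21  20 332] [149.3197 225.2915]
scene [309 108  20  12 167] [318.4014 113.8779]
('top', 'scene') [0.5024 0.2362 0.1199 0.1818 0.4174] 47.566316296232564 n [-0.3987 -0.0733  0.9142] far [0.5779 0.2501 0.1539]
  spot res top [0.2693 0.2024] area mism 196.16470588235293
  spot res scene [ 0.2969 -0.0743] area mism 238.06666666666666
('top',) [0.5032 0.2385 0.1121 0.1848 0.4239] 13.456384136190623 n [-0.4043 -0.0756  0.9115] far [0.5784 0.2526 0.1467]
  spot res top [0.0433 0.0239] area mism 134.07450980392156
  spot res scene [0.9424 1.9185] area mism 595.5725490196078
('scene',) [0.5008 0.2368 0.118  0.1812 0.4145] 22.795073941077003 n [-0.3962 -0.0726  0.9153] far [0.5765 0.2507 0.1519]
  spot res top [0.1811 0.9126] area mism 277.11764705882354
  spot res scene [ 0.021  -0.0287] area mism 227.6980392156863
```

```bash
python3 -m handwheel '[[0.036,-0.0126,0,0,0,0,1],[0.036,-0.0126,0,0,0,0,1],[0.036,-0.0126,0,0,0,0,1],[0.036,-0.0126,0,0,0,0,1],[0.036,-0.0126,0,0,0,0,1],[0.036,-0.0126,0,0,0,0,1],[0.036,-0.0126,0,0,0,0,1],[0.036,-0.0126,0,0,0,-9,1],[0,0,0,0,0,-10,1],[0,0,0,0,0,-10,1],[0,0,0,0,0,-10,1],[0,0,0,0,0,0,1]]'
python3 - <<'E'
from h import *
o=get_obs();R=Ro.from_quat(o['ee_rot']).as_matrix();print(np.round(o['tool_pos'],4),R.round(3),np.round(o['qpos'],2),o['time_s'])
E
```

```text
time_s: 8.93
tool_pos: [0.4918, 0.0009, 0.2602]
ee_rot: [0.641, 0.768, 0.0, -0.0]
contact_force: [-0.1, -1.0, -1.7]
grip_width: 0.0315
[0.4918 0.0009 0.2602] [[-0.179  0.984 -0.   ]
 [ 0.984  0.179  0.   ]
 [ 0.    -0.    -1.   ]] [ 0.31  0.33 -0.55  2.06  0.23  0.81 -0.2 ] 8.925
```

```bash
python3 -m handwheel '[[0.0385,0,0,0,0,0,1],[0.0385,0,0,0,0,0,1],[0.0385,-0.002,0,0,0,0,1],[0.0385,-0.002,0,0,0,0,1],[0.0385,0,0,0,0,0,1],[0.0385,0,0,0,0,0,1],[0,0,0,-8,0,0,1],[0,0,0,-8,0,0,1],[0,0,0,-7.5,0,0,1],[0,0,0,0,0,0,1]]'
cat > chk.py <<'E'
from h import *
import sys
np.set_printoptions(precision=4,suppress=True)
yaw,t=.18,.41
n=Ro.from_euler('ZY',[yaw,-t]).as_matrix();spot=np.array([.503,.2365,.118])
o=get_obs();R=Ro.from_quat(o['ee_rot']).as_matrix();T=np.array(o['tool_pos'])
print('T',T,'t',o['time_s'],'F tool',R.T@o['contact_force'],'M tool',R.T@o['ft_torque'],o['grip_width'])
print('axis err deg about tool',np.degrees(R.T@np.cross(R[:,2],-n[:,2])))
nose=T+.0753*R[:,2]
print('nose',nose,'to spot in tool axes',R.T@(spot-nose))
if len(sys.argv)>1:
  k=sys.argv[1]
  for c in('scene','top','wrist'):
    d=snap(c,f'{c}_{k}')
    for m in('nose_face','probe','spot','far_edge'):
      r=place_of(c,m)
      print(c,m,[((R.T@(np.array(x['point'])-T)),np.array(x['point']),round(x['conf'],2)) for x in r[:1]])
E
python3 chk.py h
```

```text
time_s: 10.18
tool_pos: [0.4456, 0.2267, 0.2601]
ee_rot: [0.628, 0.753, 0.149, 0.127]
contact_force: [0.9, 0.4, -1.7]
grip_width: 0.0315
T [0.4456 0.2267 0.2601] t 10.175 F tool [0.2095 0.1794 1.912 ] M tool [ 0.5586  0.0057 -0.0201] 0.031499361173265586
axis err deg about tool [-0.8952  0.2627 -0.    ]
nose [0.4741 0.2316 0.1906] to spot in tool axes [ 0.0001 -0.0009  0.0782]
scene nose_face [(array([0.0034, 0.0018, 0.0791]), array([0.4766, 0.2354, 0.1877]), 0.48)]
scene probe [(array([0.0022, 0.0007, 0.0798]), array([0.4761, 0.2341, 0.1867]), 0.88)]
scene spot [(array([ 0.0028, -0.0044,  0.1556]), array([0.5001, 0.2387, 0.1147]), 0.85)]
scene far_edge [(array([-0.0005,  0.0837,  0.1564]), array([0.581 , 0.2501, 0.1478]), 0.68)]
top nose_face [(array([ 0.0043, -0.0001,  0.0825]), array([0.476 , 0.2362, 0.1838]), 0.42)]
top probe [(array([ 0.0024, -0.0022,  0.0803]), array([0.4736, 0.2339, 0.1851]), 0.97)]
top spot [(array([-0.0009, -0.0019,  0.1561]), array([0.5032, 0.2356, 0.1152]), 0.81)]
top far_edge [(array([-0.0011,  0.0831,  0.1541]), array([0.5797, 0.2493, 0.1497]), 0.76)]
wrist nose_face [(array([0.0005, 0.0012, 0.1637]), array([0.5086, 0.2379, 0.1094]), 0.32)]
wrist probe [(array([0.0012, 0.0004, 0.0791]), array([0.4757, 0.233 , 0.1872]), 0.59)]
wrist spot [(array([ 0.0024, -0.0018,  0.1575]), array([0.5032, 0.2389, 0.1139]), 0.85)]
wrist far_edge [(array([0.0045, 0.0812, 0.1573]), array([0.5782, 0.2547, 0.146 ]), 0.69)]
```

View pics/wrist_h.png

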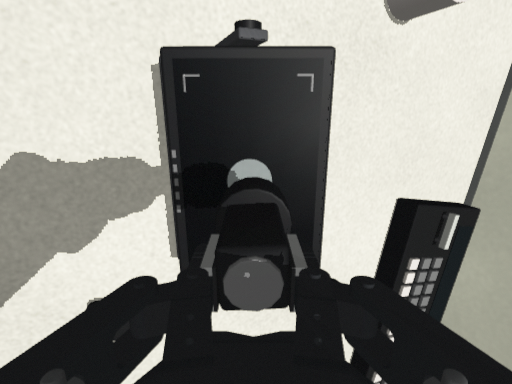

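```bash
python3 - <<'E'
from h import *
import cv2
d=capture('wrist')
np.set_printoptions(precision=4,suppress=True)
o=get_obs();R=Ro.from_quat(o['ee_rot']).as_matrix();T=np.array(o['tool_pos'])
for n,v in(('TCP',[0,0,0]),('nose',[0,0,.0753]),('nosex2',[.002,0,.0753]),('axis at screen',[0,0,.155]),('cap',[0,0,-.041])): print(n,proj(d,T+R@v))
print('spot',proj(d,[.503,.2365,.118]))
m=cut_out('wrist','panel')[0]['pixels'];g=d['pixels'].mean(2)
b=((g>75)&(cv2.erode(m.astype('uint8'),np.ones((5,5)))>0)).astype('uint8');n,l,st,ce=cv2.connectedComponentsWithStats(b)
for i in range(1,n):
    if st[i,4]>15: print(st[i],ce[i])
E
```

```text
TCP [252.1229 248.7131]
nose [252.4358 205.3243]
nosex2 [252.4336 202.9696]
axis at screen [252.6062 181.6933]
cap [251.7918 294.6206]
spot [250.1765 181.7509]
[297  73  18  20 102] [308.5588  79.3137]
[183  74  17  19  87] [188.2299  78.5287]
[172 150   5   8  35] [173.7143 153.7143]
[228 159  44  25 614] [248.5537 169.2508]
[173 164   5   9  36] [174.9722 168.1111]
```

The wrist view shows the mark at (250,180), partly behind the collar at (256,205). The monitor is straight in the view. I'll fit the probe's pose in the hand from its outlines and re-derive the mark centre.

```bash
cat > hand.py <<'E'
from h import *
from scipy.optimize import minimize
np.set_printoptions(precision=4,suppress=True)
D={};M={}
for c in('wrist','scene'):
    D[c]=capture(c);r=cut_out(c,'probe');print(c,[(round(x['conf'],2),int(x['pixels'].sum())) for x in r]);M[c]=r[0]['pixels']
o=get_obs();R=Ro.from_quat(o['ee_rot']).as_matrix();T=np.array(o['tool_pos'])
a=np.linspace(0,2*np.pi,48,endpoint=False)
def cyl(r,z0,z1): return np.array([[r*np.cos(t),r*np.sin(t),z] for t in a for z in(z0,z1)])
parts=[cyl(.02,0,.016),cyl(.025,.016,.05),np.array([[sx*.016,sy*.016,z] for sx in(-1,1) for sy in(-1,1) for z in(.05,.112)])]
def model(c,p,pp=parts):
    A=np.zeros((1536,2048),np.uint8)
    Q=Ro.from_rotvec([p[2],p[3],0]).as_matrix()
    g=np.array([0,0,-.0187+.0187])
    for P in pp:
        L=np.c_[P[:,0],-P[:,1],.0753-P[:,2]]   # tool coords, pivot at TCP
        X=T+(L@Q.T+[p[0],p[1],0])@R.T
        q=np.array([proj(D[c],x) for x in X]);h=cv2.convexHull(((q+.5)*64).round().astype(np.int32))
        cv2.fillConvexPoly(A,h,255,cv2.LINE_8,4)
    return cv2.resize(A,(512,384),interpolation=cv2.INTER_AREA)/255.
B={c:cv2.dilate((model(c,np.zeros(4),parts[:2])>.1).astype('uint8'),np.ones((11,11)))>0 for c in D}
B['wrist'][228:]=False
def cost(p,cs=('wrist','scene')): return sum(np.abs(model(c,p)-M[c])[B[c]].sum() for c in cs)/20
sim=np.vstack([np.zeros(4)]+[np.eye(4)[i]*[.004,.004,.04,.04][i] for i in range(4)])
r=minimize(cost,np.zeros(4),method='Nelder-Mead',options=dict(initial_simplex=sim,maxiter=300,xatol=1e-4,fatol=.02))
p=r.x;Q=Ro.from_rotvec([p[2],p[3],0]).as_matrix();print(p,r.fun,cost(p*0),'nose in tool',Q@[0,0,.0753]+[p[0],p[1],0],'axis deg',np.degrees(p[2:]))
for cs in(('wrist',),('scene',)):
    f=lambda q:cost([q[0],q[1],0,0],cs)
    r=minimize(f,[0,0],method='Nelder-Mead',options=dict(initial_simplex=[[0,0],[.004,0],[0,.004]],xatol=1e-4,fatol=.02));print(cs,'shift only',r.x,r.fun,f([0,0]))
# mark in wrist: fit circle centre on screen plane from visible arc
d=D['wrist'];g=d['pixels'].mean(2);b=((g>75)).astype('uint8');n,l,st,ce=cv2.connectedComponentsWithStats(b);k=l[169,249]
cs,_=cv2.findContours((l==k).astype('uint8'),cv2.RETR_EXTERNAL,cv2.CHAIN_APPROX_NONE);e=cs[0][:,0].astype(float)
n3=Ro.from_euler('ZY',[.18,-.413]).as_matrix();s0=np.array([.503,.2365,.118]);C=-d['R'].T@d['t']
w=(d['R'].T@np.linalg.inv(d['K'])@np.c_[e,np.ones(len(e))].T).T
X=C+w*((s0-C)@n3[:,2]/(w@n3[:,2]))[:,None];L=(X-s0)@n3
from scipy.optimize import least_squares
rr=least_squares(lambda q:np.hypot(L[:,0]-q[0],L[:,1]-q[1])-.024,[0,.0],loss='soft_l1',f_scale=.0007)
sp=s0+n3@[*rr.x,0];print('mark',sp,'in tool',R.T@(sp-T),np.sort(rr.fun.round(4))[::8])
E
python3 hand.py
```

```text
wrist [(0.76, 8980)]
scene [(0.76, 855)]
[0.0008 0.0004 0.0021 0.0232] 5.353529411764706 14.056666666666667 nose in tool [0.0025 0.0002 0.0753] axis deg [0.1217 1.3316]
('wrist',) shift only [0.0021 0.0003] 2.7090196078431372 11.55235294117647
('scene',) shift only [ 0.0028 -0.0024] 1.8980392156862744 2.504313725490196
mark [0.5026 0.2363 0.1178] in tool [ 0.0002 -0.003   0.1529] [-0.0186 -0.0166 -0.0137 -0.0103 -0.0064 -0.0024 -0.0007 -0.0005 -0.0003
  0.      0.0003  0.0006  0.0007  0.0009]
```

```bash
python3 -m handwheel '[[0,0,0,-1,0,0,1],[-0.0015,-0.0047,0.025,0,0,0,1],[0,0,0.025,0,0,0,1],[0,0,0.01,0,0,0,1],[0,0,0,0,0,0,1]]'
python3 chk.py i; cp hand.py hand2.py; sed -i 's/k=l\[169,249\]/cc=proj(D["wrist"],[.503,.2365,.118]);ok=[i for i in range(1,n) if st[i,4]>60 and np.hypot(*(ce[i]-cc))<35];print(cc,st[ok]);k=max(ok,key=lambda i:st[i,4])/' hand2.py; python3 hand2.py
```

```text
time_s: 11.85
tool_pos: [0.467, 0.2286, 0.2025]
ee_rot: [0.627, 0.752, 0.155, 0.132]
contact_force: [0.1, -0.3, -2.4]
grip_width: 0.0314
T [0.467  0.2286 0.2025] t 11.85 F tool [-0.3325 -0.9558  2.2041] M tool [ 0.5844 -0.0276 -0.0422] 0.031435529849830994
axis err deg about tool [ 0.0389  0.2703 -0.    ]
nose [0.4967 0.2336 0.1335] to spot in tool axes [ 0.0018 -0.      0.0169]
scene nose_face [(array([-0.001 , -0.002 ,  0.0769]), array([0.4957, 0.2324, 0.1312]), 0.49)]
scene probe [(array([ 0.0062, -0.0006,  0.0753]), array([0.495 , 0.2396, 0.1332]), 0.89)]
scene spot [(array([-0.0003,  0.0002,  0.0957]), array([0.5049, 0.2347, 0.1149]), 0.9)]
scene far_edge [(array([0.0015, 0.0817, 0.0987]), array([0.5793, 0.2501, 0.1446]), 0.75)]
top nose_face [(array([0.0028, 0.0028, 0.0944]), array([0.5062, 0.2381, 0.1171]), 0.56)]
top probe [(array([ 0.0044, -0.0011,  0.0751]), array([0.4948, 0.2377, 0.1332]), 0.62)]
top spot [(array([0.0007, 0.002 , 0.0947]), array([0.506 , 0.2359, 0.1165]), 0.87)]
top far_edge [(array([0.0003, 0.0861, 0.0962]), array([0.5825, 0.2495, 0.1487]), 0.95)]
wrist nose_face []
wrist probe [(array([0.0003, 0.0019, 0.0765]), array([0.4988, 0.2343, 0.1332]), 0.74)]
wrist spot []
wrist far_edge [(array([0.007 , 0.0821, 0.0985]), array([0.5786, 0.2556, 0.145 ]), 0.96)]
wrist [(0.65, 8931)]
scene [(0.68, 777)]
[ 0.0011  0.0004 -0.0049  0.0142] 6.2119607843137254 14.978039215686277 nose in tool [0.0022 0.0007 0.0753] axis deg [-0.2822  0.8116]
('wrist',) shift only [0.0019 0.0005] 2.859607843137255 10.789607843137256
('scene',) shift only [ 0.0059 -0.0045] 2.537450980392157 4.1884313725490205
[251.8166 196.7792] [[224 169  53  24 355]]
mark [0.5029 0.2353 0.1178] in tool [ 0.0008 -0.0009  0.0928] [-0.0047 -0.0043 -0.0041 -0.0036 -0.0028 -0.002  -0.0005  0.0002  0.0004
  0.0006  0.0009  0.0013  0.0015  0.0017  0.0019]
```

View pics/wrist_i.png

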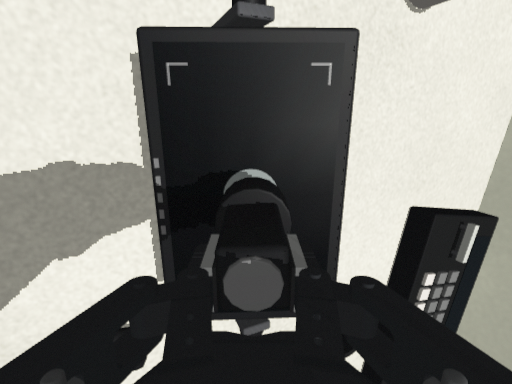

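The crescent spans columns 224–277, centred near 250, with the collar slightly right of it (~1 mm). I'll correct that and approach.

```bash
python3 -m handwheel '[[-0.001,-0.0012,0.006,0,0,0,1],[0,0,0.005,0,0,0,1],[0,0,0,0,0,0,1]]'; python3 chk.py
for i in 1 2 3; do python3 -m handwheel '[[0,0,0.002,0,0,0,1],[0,0,0,0,0,0,1]]'>/dev/null; python3 chk.py; done
```

```text
time_s: 13.18
tool_pos: [0.4706, 0.228, 0.1924]
ee_rot: [0.627, 0.751, 0.155, 0.133]
contact_force: [-0.2, -0.3, -2.7]
grip_width: 0.0317
T [0.4706 0.228  0.1924] t 13.175 F tool [-0.2144 -1.2807  2.4199] M tool [ 0.6216 -0.0239 -0.0152] 0.03168433479138906
axis err deg about tool [0.0834 0.2583 0.    ]
nose [0.5003 0.2331 0.1234] to spot in tool axes [0.0029 0.0009 0.0062]
T [0.4715 0.2282 0.1909] t 13.425 F tool [-0.707  -0.6468  2.1123] M tool [ 0.6214 -0.0382 -0.0042] 0.03167719071890256
axis err deg about tool [0.1194 0.2451 0.    ]
nose [0.5012 0.2332 0.1219] to spot in tool axes [0.0029 0.0006 0.0045]
T [0.4723 0.2283 0.189 ] t 13.675 F tool [ 0.0507 -0.3107  0.5943] M tool [ 0.6073 -0.0524  0.0562] 0.03161368637291614
axis err deg about tool [0.1133 0.2498 0.    ]
nose [0.502  0.2333 0.12  ] to spot in tool axes [0.0029 0.0006 0.0024]
T [0.4731 0.2284 0.1871] t 13.925 F tool [ 0.1404 -0.2392  1.7566] M tool [0.659  0.0363 0.0013] 0.03155289553815255
axis err deg about tool [ 0.1106  0.2508 -0.    ]
nose [0.5028 0.2335 0.1181] to spot in tool axes [0.0029 0.0006 0.0004]
```

```bash
for i in 1 2 3; do python3 -m handwheel '[[0,0,0.0015,0,0,0,1],[0,0,0,0,0,0,1]]'>/dev/null; python3 chk.py|sed -n '1p;3p'; done
```

```text
T [0.4736 0.2285 0.1859] t 14.175 F tool [-0.2945 -1.6184 -0.8701] M tool [ 0.6136 -0.0374 -0.0185] 0.03161080435213447
nose [0.5034 0.2336 0.1169] to spot in tool axes [ 0.0029  0.0006 -0.001 ]
T [0.4743 0.2286 0.1845] t 14.425 F tool [-0.3282 -1.4145 -1.7981] M tool [ 0.6888 -0.0408 -0.0116] 0.03174435636911154
nose [0.504  0.2337 0.1155] to spot in tool axes [ 0.0029  0.0006 -0.0025]
T [0.4748 0.2287 0.183 ] t 14.675 F tool [ 0.204  -0.984  -2.9175] M tool [ 0.639   0.0506 -0.0186] 0.03128274207509905
nose [0.5046 0.2338 0.114 ] to spot in tool axes [ 0.0029  0.0006 -0.0041]
```

```bash
for i in 1 2 3 4 5 6 7 8 9 10; do python3 -m handwheel '[[0,0,0,0,0,0,1]]'>/dev/null; python3 -c "
from h import *
o=get_obs();R=Ro.from_quat(o['ee_rot']).as_matrix();print(*(R.T@o['contact_force']),*(R.T@o['ft_torque']),*o['tool_pos'])">>f.txt; done
python3 -c "
import numpy as np;a=np.loadtxt('f.txt');print(a.mean(0).round(4),a.std(0).round(4))"
python3 chk.py c|tail -12; python3 hand2.py
python3 - <<'E'
import cv2,numpy as np
a=cv2.imread('pics/wrist_c.png')[140:260,180:330];b=cv2.imread('pics/scene_c.png')[60:180,250:400]
im=np.hstack([cv2.resize(x,(400,320),interpolation=cv2.INTER_CUBIC) for x in(a,b)])
cv2.imwrite('pics/c.png',(255*(im/255.)**.5).astype('uint8'))
E
```

```text
[-0.1385 -0.6279 -2.6356  0.6592 -0.0156 -0.0054  0.4748  0.2287  0.1831] [0.6042 0.4277 0.5279 0.034  0.0348 0.0196 0.     0.     0.    ]
scene nose_face [(array([0.0016, 0.0047, 0.0741]), array([0.508 , 0.2361, 0.1171]), 0.46)]
scene probe [(array([0.0053, 0.0022, 0.0758]), array([0.5058, 0.2394, 0.1145]), 0.57)]
scene spot [(array([0.0019, 0.    , 0.075 ]), array([0.5041, 0.2357, 0.1144]), 0.66)]
scene far_edge [(array([0.0003, 0.0825, 0.0767]), array([0.5794, 0.2478, 0.1458]), 0.67)]
top nose_face []
top probe [(array([ 0.0049, -0.0018,  0.0784]), array([0.5033, 0.2385, 0.1105]), 0.56)]
top spot [(array([-0.4203, -0.1648,  0.1242]), array([ 0.4499, -0.2036,  0.005 ]), 0.21)]
top far_edge [(array([0.0018, 0.0858, 0.0759]), array([0.5818, 0.2497, 0.1479]), 0.86)]
wrist nose_face []
wrist probe [(array([ 0.0018, -0.0019,  0.0761]), array([0.5028, 0.2353, 0.1126]), 0.91)]
wrist spot []
wrist far_edge [(array([0.0021, 0.0808, 0.0756]), array([0.5771, 0.2492, 0.1462]), 0.68)]
wrist [(0.62, 9087)]
scene [(0.71, 718)]
[0.0012 0.0003 0.0016 0.023 ] 6.685294117647058 17.92745098039216 nose in tool [0.0029 0.0002 0.0753] axis deg [0.0927 1.3169]
('wrist',) shift only [0.0024 0.0003] 2.442941176470588 13.14294117647059
('scene',) shift only [ 0.0083 -0.008 ] 2.8009803921568626 4.784509803921568
[253.2132 203.4782] [[227 173  51  15 158]]
mark [0.5026 0.2359 0.1178] in tool [0.0024 0.0001 0.0713] [-0.0017 -0.0012 -0.001  -0.001  -0.0006 -0.0003  0.0001  0.0002  0.0004
  0.0006  0.0009  0.0012  0.0013]
```

View pics/c.png

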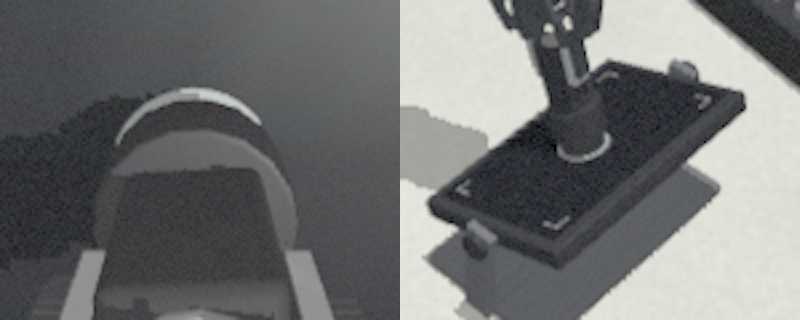

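Wrist view: the mark's crescent sits evenly above the nose. Scene view: the light ring shows evenly on both sides of it, so centring is good to ~1 mm. Force is about 4.5 N, so the nose is slightly less than half in. The moment hints at a slight excess tilt, so I'll ease it 0.6° and press 1.5 mm more.

```bash
python3 -m handwheel '[[0,0.0008,0.0007,0.6,0,0,1],[0,0,0.0007,0,0,0,1],[0,0,0,0,0,0,1],[0,0,0,0,0,0,1]]'; rm f.txt
for i in 1 2 3 4 5 6 7 8 9 10 11 12; do python3 -m handwheel '[[0,0,0,0,0,0,1]]'>/dev/null; python3 -c "
from h import *
o=get_obs();R=Ro.from_quat(o['ee_rot']).as_matrix();print(*(R.T@o['contact_force']),*(R.T@o['ft_torque']),*o['tool_pos'])">>f.txt; done
python3 -c "
import numpy as np;a=np.loadtxt('f.txt');print(a.mean(0).round(4),a.std(0).round(4))"
python3 chk.py d; python3 hand2.py|tail -1
```

```text
time_s: 17.38
tool_pos: [0.476, 0.229, 0.1821]
ee_rot: [0.628, 0.752, 0.152, 0.129]
contact_force: [-2.1, -0.9, 3.6]
grip_width: 0.0317
[ 0.2306 -0.5066 -3.4451  0.6328  0.0465  0.0132  0.4761  0.2289  0.1821] [0.2599 0.4943 0.4292 0.0255 0.0341 0.0255 0.     0.     0.    ]
T [0.4761 0.2289 0.1821] t 18.875 F tool [ 0.6433 -0.9719 -3.4738] M tool [0.6678 0.0888 0.0123] 0.031473495832345336
axis err deg about tool [-0.4867  0.2511  0.    ]
nose [0.5051 0.2338 0.1128] to spot in tool axes [ 0.003   0.0006 -0.0054]
scene nose_face [(array([0.0031, 0.0043, 0.074 ]), array([0.5079, 0.2375, 0.1157]), 0.52)]
scene probe [(array([0.0025, 0.0004, 0.078 ]), array([0.506 , 0.2365, 0.1104]), 0.66)]
scene spot [(array([ 0.0043, -0.0011,  0.0697]), array([0.5011, 0.2375, 0.1175]), 0.88)]
scene far_edge [(array([-0.0012,  0.081 ,  0.0709]), array([0.5769, 0.2457, 0.1485]), 0.7)]
top nose_face []
top probe [(array([ 0.0047, -0.0016,  0.0806]), array([0.5048, 0.2385, 0.1073]), 0.57)]
top spot [(array([0.0042, 0.0034, 0.0706]), array([0.5056, 0.2382, 0.1184]), 0.65)]
top far_edge [(array([0.0012, 0.0834, 0.0731]), array([0.5795, 0.2486, 0.1474]), 0.61)]
wrist nose_face []
wrist probe [(array([ 0.0027, -0.0023,  0.0776]), array([0.5034, 0.2363, 0.1098]), 0.66)]
wrist spot []
wrist far_edge [(array([0.0048, 0.0823, 0.0746]), array([0.5785, 0.2521, 0.1456]), 0.93)]
  0.0006  0.0008  0.0012  0.0014]
```

```bash
python3 -c "
from h import *
print(sign_off(), get_obs()['time_s'])"
```

```text
the job is handed in; nothing more can be done
the job is handed in; nothing more can be done
```

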